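# Load a tube rack into the sampler lane

### The arm

A 6-joint arm with a two-finger parallel gripper is mounted at the origin on a cart in front of the work surface, level with it; the furniture and walls round the work are solid. World frame = base frame: x ahead of the robot, y to its left, z up, the work surface at z = 0. Lengths are in m, angles in rad, forces in N, time in s.
With the tool pointing down it reaches from about 0.275 to 0.725 m from the base axis. Payload 5.6 kg.
Tool frame: the origin (TCP) lies midway between the tips of the shut fingers; the grasp point (between the pads) lies 19 mm behind it; z points along the fingers, y is the line along which they close (so a half turn about z gives the same grasp; the last joint's range is limited). The gripper opens to 85 mm and grips with 20 to 120 N. Pads are 22 mm wide; open, the fingers measure 114 mm over their backs; the gripper's body (76 mm by 85 mm) begins 54 mm behind the grasp point. The pads swing forward as they close: fully open they stand 13 mm farther back than shut.
Start: joints at [-0.976, 0.255, 0.108, 0, -1.424, -0.285], TCP at [0.168, -0.524, 0.231] pointing down, gripper open.
Joint ranges: [-2.95, 2.95], [-1.21, 1.97], [-1.09, 1.5], [-2.87, 1.71], [-2.94, -0.07], [-3.05, 3.05]. Speed limits (rad/s): [2.57, 2.57, 3.14, 3.14, 3.14, 3.14].

### API

Orientations are given as a unit quaternion [x, y, z, w].
In Python, from plant import state, vision, finish_job gives the robot as it stands.
- The arm moves only by the tool jog_arm, never from a script. Its argument "plan" is one flat list of numbers, 6 for each row, row after row: the shift along the tool's x, y, z in mm, then the turn, a rotation vector about the tool's x, y, z in degrees. In form: [dx, dy, dz, wx, wy, wz, dx, dy, dz, wx, wy, wz, ...]. A call has 1 to 8 rows; each row shifts and turns the commanded pose from where the row before left it, along the tool's axes as they then stand; what a row does not reach is not made up. A row lasts 1/8 s, in which the tool goes at most 62.5 mm and 10.7 degrees, less where a joint would pass 70% of its speed; a pose out of reach is approached as far as the arm can. A call with a gripper value outside its range is refused whole. "gripper" is the closure, from 0 (fully open) to 1 (shut), set as the call begins (left out, the last holds). The fingers move at their own pace and stop on an object; "newtons" is the grip in N (left out, the last holds). Time passes only in rows, so rows that do not move let the fingers close. It gives the time, the measured TCP pose, the force, the opening and the grip force at its end, in the units of the state.
- state(): the state, without advancing time (a new reading comes with each control period).
- vision.get_image(name): name is "scene" or "top" or "wrist"; returns a dict with "pixels" (400x640x3 uint8, red, green, blue), "vertical_fov" (degrees; the focal length in pixels is half the picture's height over the tangent of half this angle, whatever the lens; pixels are square), "cx", "cy" (the principal point, pixels), "R" (3x3) and "t" (3): a world point X has camera coordinates R X + t; the wrist camera has in their place "T_tool_cam" (4x4, takes a point from camera to tool coordinates, whose origin is the TCP and whose axes are the flange's). Camera axes: x right, y down, z forward; pixel columns grow to the right and rows downward; lengths in m; the calibration is good to about 2 mm. A picture is of the moment at which its call begins: read the wrist's pose just before it. There is no depth.
- finish_job(): hands the job in; it is judged then, once.
The state is a dict: "t": time; "joints": joint angles; "dq": joint speeds; "joint_efforts": joint torques, N m; "tool_pos": TCP position; "tool_rot": TCP orientation; "contact_force": force on the tool from outside, world axes, zero at the start; "ft_torque": the same for the moment, N m; "finger_gap": opening from 0.0 (shut) to 1.0 (fully open); "gripper_force": force on a finger pad.
Only numpy, scipy, OpenCV 4.12 (cv2) and the standard library are available. Lean on these libraries where they do the work, as an engineer would, in place of code of your own. Each camera call takes 0.05 s, during which the arm holds its last target. There are 200 camera calls.

### The job

Load the rack that holds the sample tubes into the sampler: stand it on the open end of the lane, slide it along the lane under the reader bridge, and bring it gently up against the spring buffer at the far end until the catch in the lane floor has sprung up behind it and keeps it there. Do not ram the buffer or tip the rack, and leave the empty rack, the timer and the marker where they are.

Things in the scene. Friction and masses are not known exactly. Their poses are not given: they have to be found in the camera images.
- rack_full_mid (a point): middle of the grey rack with five capped tubes, 29 mm above its underside. 150 mm long (y axis), about 0.3 kg, same both ways round: foot flange 34 mm wide, 6 mm high; above it a body 24 mm wide (x axis) with flat sides up to 52 mm, to be gripped across the 24 mm; its ends are flat. Tubes are clamped in, the outermost 52 mm from the middle, tops 86 mm above the underside
- rack_empty_mid (a point): middle of a grey rack of the same size without tubes, 29 mm above its underside (52 mm high); stays where it is
- timer: white timer, 64x68x18 mm, lying on the worktop between the two racks; stays where it is
- marker: marker pen, 135 mm long, 17 mm thick, lying at the worktop's front edge; stays where it is
- sampler: fixed sampler: white base plate 84 mm wide, 382 mm long, the rack lane along its y axis, +y the way the rack travels, z up; origin on the worktop under the middle of the bridge. The lane floor is 6 mm above the worktop and runs from y = -185 mm (open end) to a spring buffer at y = +166 mm; the buffer's housing, y = 179 to 197 mm, is 23 mm high
- lane_start (a point): point on the lane floor, 120 mm before the bridge middle (sampler y = -120 mm), where the rack's middle can be set down; axes as the sampler's. Here the lane is an open apron (y = -185 to -40 mm) between kerbs 48 mm apart, tops 12 mm above the worktop; from y = -40 to -15 mm they taper to the channel
- bridge_top (a point): top centre of the reader bridge, 142 mm above the worktop; axes as the sampler's. The bridge covers the lane for 30 mm (y = -15 to +15 mm); opening 78 mm wide, underside 106 mm above the worktop, legs out to x = +-51 mm; behind it a column 150 mm high at x = 50 to 100 mm, y = -22 to +22 mm. A rack passes under it, a gripper does not
- lane_home (a point): point on the lane floor, 95 mm past the bridge middle, where the rack's middle is when fully home; axes as the sampler's. From y = -15 to +178 mm the lane is a channel 37 mm wide with lips 8 mm above its floor that overhang the rack's foot flange (slot 27 mm, tops 18 mm above the worktop): the rack comes in only along the lane, not from above
- pawl (a joint): spring catch in the lane floor just past the bridge, a small steel wedge with its upright face 20 mm past the bridge middle: 0 = up, 0.005 m = pressed flush by the rack passing over it (1.5 N). It springs up behind the rack's rear end once that is past
- buffer (a joint): damped spring buffer at the far end: 0 = out, 0.010 m = pressed to the bottom (15 N), 1.5 N per mm. With the rack home against the catch it is pressed 4 mm (6 N); the rack must be pushed 1 to 2 mm beyond that (8 N, and 1 to 5 N of friction in the lane) for the catch to spring up. A rack let go too early is pushed back; pushing on against the bottom is ramming

How it is judged:
By the outcome, as a careful person would: the job done as asked, in the order asked, and still so for the second after the job is handed in, with the robot touching nothing.
It also fails if it takes over 64 s, if anything falls off the work surface, if the arm or the gripper's body presses on something with over 40 N, if the wrist force passes 120 N, or if a joint passes its speed limit or range.

## Working session

There is one attempt and no reset: what is moved stays moved. The work goes in short steps, Python scripts to look and compute and a tool call to move; the robot and the scene stay as the last step left them, time stands still between calls to the robot, and variables do not carry over. Pictures are saved under pics/ and viewed, at most 10 in all, crops included, and the job is handed in when it is done.

Besides the shell and the picture viewer there is one more tool, called after ">>>" in YAML: its name, and indented under it one key for each argument. jog_arm: Moves the arm, as the interface text tells. Its arguments: {"type":"object","properties":{"plan":{"type":"array","items":{"type":"number"}},"gripper":{"type":"number"},"newtons":{"type":"number"}},"required":["plan"]}

```bash
mkdir -p pics; ls; python3 - <<'E'
from plant import state, vision
import cv2,numpy as np
s=state();print(s)
for n in("scene","top"):
    d=vision.get_image(n);cv2.imwrite(f"pics/{n}0.png",d["pixels"][:,:,::-1])
    np.savez(f"pics/{n}0.npz",**d)
    print(n,d["vertical_fov"],d["cx"],d["cy"],np.round(d["R"],3),d["t"],-np.array(d["R"]).T@d["t"])
d=vision.get_image("wrist");print(d["vertical_fov"],d["cx"],d["cy"],np.round(d["T_tool_cam"],3))
E
```

```text
pics
{'t': 0.0, 'joints': array([-9.76406954e-01,  2.55729625e-01,  1.07018726e-01, -4.78552574e-04,
       -1.42390078e+00, -2.84592800e-01]), 'dq': array([ 0.00034309,  0.00034819,  0.00052887, -0.00164444,  0.00036314,
       -0.00183432]), 'joint_efforts': array([ 2.42845836e-04, -3.86624444e+01,  2.37938404e+01,  5.36534294e+00,
       -6.21727100e-03,  6.39342872e-06]), 'tool_pos': array([ 0.16757975, -0.52333083,  0.23040999]), 'tool_rot': array([-1.54244721e-01,  9.88032229e-01,  9.22114865e-04, -1.72020425e-04]), 'contact_force': array([-0.00444383,  0.94323138, -0.57441327]), 'ft_torque': array([-0.00245925, -0.03004775,  0.0260194 ]), 'gripper_force': 0.0, 'finger_gap': 1.0010046446768788}
scene 43.61936848432346 322.39507213480294 207.04680904156336 [[ 0.516 -0.856 -0.01 ]
 [-0.436 -0.253 -0.864]
 [ 0.737  0.45  -0.504]] [-0.32017471  0.26669465  0.76538851] [-0.28246268 -0.55135002  0.61293183]
top 42.72194561340277 315.935662461494 201.4940679603167 [[ 0.012 -1.     0.003]
 [-0.977 -0.013 -0.212]
 [ 0.212 -0.    -0.977]] [-0.0723111   0.5134224   0.88752828] [ 0.31397469 -0.06553636  0.97655659]
62.72584613800894 323.75382304907555 200.1787348689802 [[ 0.001 -0.951 -0.308  0.078]
 [ 1.     0.001 -0.     0.   ]
 [ 0.001 -0.308  0.951 -0.143]
 [ 0.     0.     0.     1.   ]]
```

View pics/top0.png

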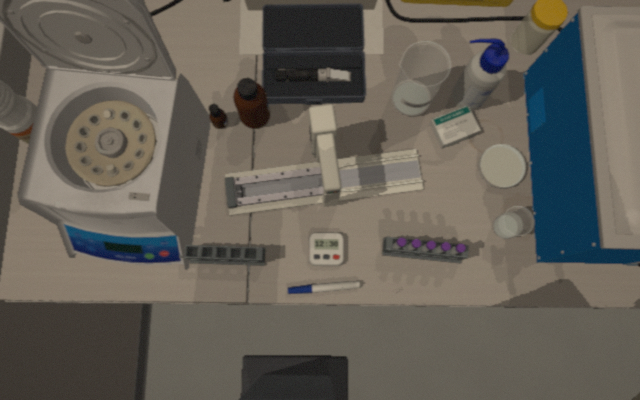

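View pics/scene0.png

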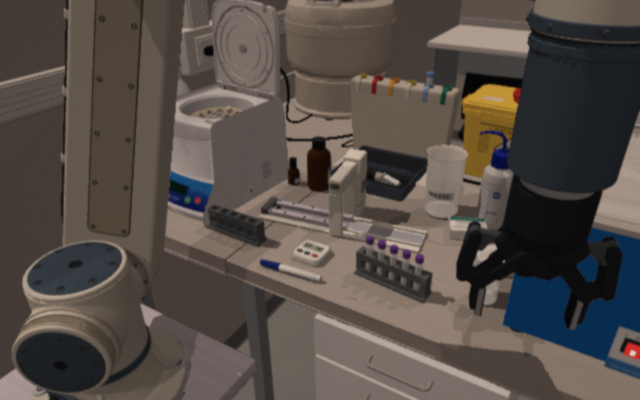

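The top view shows the full rack near (427,247), with purple caps along row ~245. The lane runs from its open end at (421,170) to the buffer at (232,193), with the bridge near (328,150). The timer is at (326,249), the marker at (324,287) and the empty rack at (225,254).

```bash
cat > h.py <<'E'
import numpy as np,cv2
from scipy.spatial.transform import Rotation as Ro
def K(d):
    f=200/np.tan(np.radians(d["vertical_fov"])/2); return f,float(d["cx"]),float(d["cy"])
def cam(d,s=None):
    if "R" in d: R=np.array(d["R"]);t=np.array(d["t"]);return R.T,-R.T@t
    T=np.eye(4);T[:3,:3]=Ro.from_quat(s["tool_rot"]).as_matrix();T[:3,3]=s["tool_pos"]
    M=T@np.array(d["T_tool_cam"]);return M[:3,:3],M[:3,3]
def ray(d,uv,z,s=None):
    f,cx,cy=K(d);A,c=cam(d,s);uv=np.atleast_2d(uv)
    v=np.c_[(uv[:,0]-cx)/f,(uv[:,1]-cy)/f,np.ones(len(uv))]@A.T
    return c+v*((z-c[2])/v[:,2])[:,None]
def proj(d,X,s=None):
    f,cx,cy=K(d);A,c=cam(d,s);p=(np.atleast_2d(X)-c)@A
    return np.c_[p[:,0]/p[:,2]*f+cx,p[:,1]/p[:,2]*f+cy]
def caps(px):
    h=cv2.cvtColor(px,cv2.COLOR_RGB2HSV)
    m=cv2.inRange(h,(125,60,40),(165,255,255))
    n,l,st,c=cv2.connectedComponentsWithStats(m)
    return [(c[i],st[i,4]) for i in range(1,n) if st[i,4]>15]
E
python3 - <<'E'
from h import *
d=dict(np.load("pics/top0.npz"))
c=caps(d["pixels"])
for p,a in c: print(p.round(1),a,ray(d,p,.084).round(4))
im=d["pixels"][120:275,205:475,::-1]
cv2.imwrite("pics/crop1.png",cv2.resize(im,(795,456),interpolation=cv2.INTER_CUBIC))
E
```

```text
[401.2 241.7] 69 [[ 0.4378 -0.2166  0.084 ]]
[415.8 242.9] 70 [[ 0.4359 -0.2422  0.084 ]]
[430.6 244.7] 68 [[ 0.433  -0.2681  0.084 ]]
[445.5 246. ] 72 [[ 0.431 -0.294  0.084]]
[460.4 247.7] 72 [[ 0.4285 -0.3202  0.084 ]]
[164.2 253.3] 29 [[0.412 0.198 0.084]]
```

View pics/crop1.png

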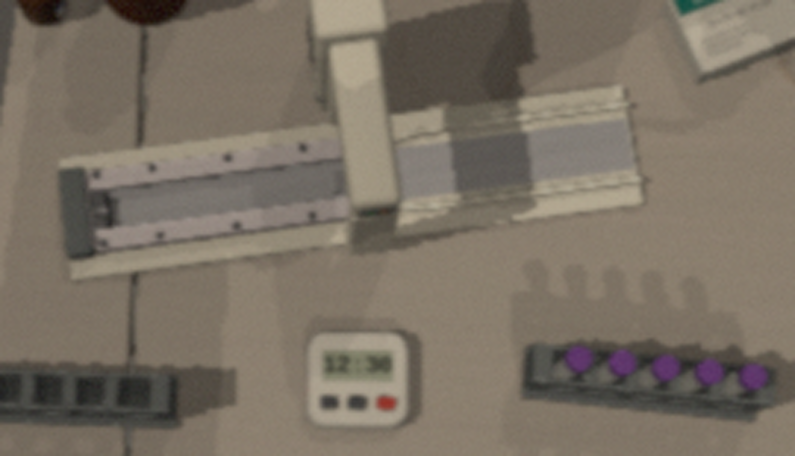

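The crop shows the base plate corners at about (628,88), (642,205), (60,160) and (73,278) in crop pixels. The full rack sits alone at lower right, with room around it.

```bash
python3 - <<'E'
from h import *
d=dict(np.load("pics/top0.npz"))
q=np.array([(628,88),(642,205),(60,160),(73,278)])/2.944+[205,120]
P=ray(d,q,.006);print(P.round(4))
print([np.linalg.norm(P[i]-P[j]).round(4) for i,j in((0,1),(2,3),(0,2),(1,3))])
o=(P[0]+P[1])/2;e=(P[2]+P[3])/2;u=(e-o)/np.linalg.norm(e-o)
print("lane yaw of +y",np.degrees(np.arctan2(u[1],u[0])))
for n,y in(("start",65),("bridge",185),("home",280)):print(n,o+u*y/1000)
c=np.array([ray(d,p,.084)[0] for p,a in caps(d["pixels"])[:5]]);print("rack",c.mean(0),np.linalg.norm(c[0]-c[4]),np.degrees(np.arctan2(*(c[0]-c[4])[[1,0]])))
E
```

```text
[[ 0.6326 -0.268   0.006 ]
 [ 0.5514 -0.2749  0.006 ]
 [ 0.5773  0.1126  0.006 ]
 [ 0.4973  0.1001  0.006 ]]
[np.float64(0.0814), np.float64(0.0809), np.float64(0.3846), np.float64(0.3788)]
lane yaw of +y 98.23704373661448
start [ 0.58266616 -0.20711534  0.006     ]
bridge [ 0.5654739  -0.08835329  0.006     ]
home [0.55186336 0.00566667 0.006     ]
rack [ 0.43323634 -0.26823076  0.084     ] 0.10401011662166257 84.88185292989155
```

```bash
cat >> h.py <<'E'
def tool(yaw,lean=0):
    # tool x at world yaw (deg), z down; lean>0: tool top leans towards -(tool x)
    a=np.radians(yaw);x=np.array([np.cos(a),np.sin(a),0]);z=np.array([0,0,-1.])
    R=Ro.from_matrix(np.c_[x,np.cross(z,x),z]); return R*Ro.from_euler('y',lean,degrees=True)
def rows(s,pos,yaw,n,lean=0):
    """n equal rows from measured pose to target, rounded"""
    R0=Ro.from_quat(s["tool_rot"]);R=R0;p=np.array(s["tool_pos"])*1000
    rv=(R0.inv()*tool(yaw,lean)).as_rotvec(degrees=True)/n;st=(np.array(pos)*1000-p)/n;out=[]
    for i in range(n):
        want=np.array(s["tool_pos"])*1000+st*(i+1)
        r=np.r_[np.round(R.inv().apply(want-p),1),np.round(rv,1)]
        p=p+R.apply(r[:3]);R=R*Ro.from_rotvec(r[3:],degrees=True);out+=list(r)
    print([float(v) for v in out]);print("ends",p.round(1),"yaw",np.degrees(np.arctan2(*R.as_matrix()[[1,0],0])).round(2))
E
python3 - <<'E'
from h import *
from plant import state
rows(state(),[.433,-.268,.22],-95.1,8)
E
```

```text
[-41.3, 20.3, 1.4, 0.0, 0.0, -8.4, -43.9, 14.0, 1.3, 0.0, 0.0, -8.4, -45.4, 7.5, 1.4, 0.0, 0.0, -8.4, -46.1, 0.8, 1.3, 0.0, 0.0, -8.4, -45.6, -6.0, 1.4, 0.0, 0.0, -8.4, -44.3, -12.5, 1.3, 0.0, 0.0, -8.4, -42.0, -18.9, 1.4, 0.0, 0.0, -8.4, -38.8, -24.9, 1.3, 0.0, 0.0, -8.4]
ends [ 433. -268.  220.] yaw -95.05
```

>>> jog_arm:
  plan: [-41,20,1,0,0,-8.4,-44,14,1,0,0,-8.4,-45,7,1,0,0,-8.4,-46,1,1,0,0,-8.4,-46,-6,1,0,0,-8.4,-44,-12,1,0,0,-8.4,-42,-19,1,0,0,-8.4,-39,-25,1,0,0,-8.4]
  gripper: 0.3

```text
t: 1.15
tool_pos: [0.4334, -0.2675, 0.2231]
tool_rot: [-0.677, 0.736, 0.0, -0.0]
contact_force: [1.0, -0.5, -0.4]
finger_gap: 0.703
gripper_force: 0.0
```

```bash
python3 - <<'E'
from h import *
from plant import state,vision
import time
for i in range(4): vision.get_image("scene")
s=state();d=vision.get_image("wrist");print(s["tool_pos"],s["tool_rot"],s["dq"].round(3),s["finger_gap"],s["t"])
c=np.array([ray(d,p,.086,s)[0] for p,a in caps(d["pixels"])]);print(c.round(4),[a for p,a in caps(d["pixels"])])
cv2.imwrite("pics/w1.png",d["pixels"][:,:,::-1])
E
```

```text
[ 0.43288734 -0.26814274  0.22286586] [-6.75651551e-01  7.37220947e-01  4.29513049e-04 -2.69727303e-04] [-0.032 -0.01  -0.004  0.005 -0.    -0.002] 0.7018571523362026 1.35
[[ 0.4289 -0.3202  0.086 ]
 [ 0.4314 -0.295   0.086 ]
 [ 0.4336 -0.2695  0.086 ]
 [ 0.4359 -0.2441  0.086 ]
 [ 0.4382 -0.2189  0.086 ]] [np.int32(280), np.int32(270), np.int32(266), np.int32(260), np.int32(245)]
```

View pics/w1.png

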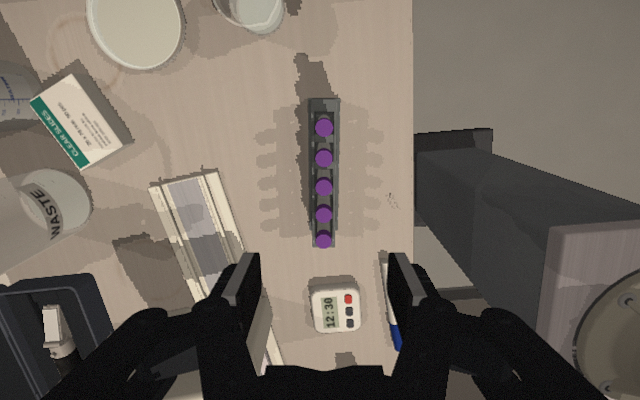

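The wrist view shows the five caps along column ~323, rows 128–240, between the fingers. The lane's open end is at about (150–215,178), and the timer and marker are clear of the fingers.

>>> jog_arm:
  plan: [1,-0.7,45,0,0,0.3,0,0,45,0,0,0,0,0,45,0,0,0,0,0,40,0,0,0,0,0,20,0,0,0,0,0,7.5,0,0,0,0,0,0,0,0,0]

```text
t: 2.28
tool_pos: [0.433, -0.2705, 0.0211]
tool_rot: [-0.673, 0.74, -0.0, -0.0]
contact_force: [-0.4, -0.8, -0.0]
finger_gap: 0.698
gripper_force: 0.0
```

>>> jog_arm:
  plan: [0,0,0,0,0,0,0,0,0,0,0,0,0,0,0,0,0,0,0,0,0,0,0,0,0,0,0,0,0,0,0,0,0,0,0,0]
  gripper: 1
  newtons: 50

```text
t: 3.02
tool_pos: [0.4339, -0.2701, 0.0218]
tool_rot: [-0.673, 0.739, -0.001, 0.0]
contact_force: [-1.4, 1.0, 5.1]
finger_gap: 0.271
gripper_force: 51.2
```

>>> jog_arm:
  plan: [0,0,-10,0,0,0,0,0,-30,0,0,0,0,0,-45,0,0,0,0,0,0,0,0,0]

```text
t: 3.52
tool_pos: [0.4355, -0.2707, 0.1096]
tool_rot: [-0.674, 0.739, -0.003, 0.002]
contact_force: [0.2, -0.3, -3.4]
finger_gap: 0.274
gripper_force: 50.2
```

```bash
python3 - <<'E'
from h import *
from plant import state
rows(state(),[.5827,-.2071,.106],-81.8,6)
E
```

```text
[-12.8, -23.4, 0.7, -0.1, -0.0, -2.3, -11.9, -24.0, 0.8, -0.1, -0.0, -2.3, -10.9, -24.4, 0.6, -0.1, -0.0, -2.3, -9.9, -24.8, 0.6, -0.1, -0.0, -2.3, -9.0, -25.2, 0.6, -0.1, -0.0, -2.3, -7.9, -25.5, 0.5, -0.1, -0.0, -2.3]
ends [ 582.7 -207.1  106. ] yaw -81.52
```

>>> jog_arm:
  plan: [-12.8,-23.4,0.7,0,0,-2.3,-12,-24,0.7,0,0,-2.3,-11,-24.4,0.6,0,0,-2.3,-10,-24.8,0.6,0,0,-2.3,-9,-25.2,0.6,0,0,-2.3,-8,-25.5,0.6,0,0,-2.3,0,0,0,0,0,0,0,0,0,0,0,0]

```text
t: 4.53
tool_pos: [0.5795, -0.2057, 0.101]
tool_rot: [0.757, -0.653, -0.001, 0.0]
contact_force: [0.1, -0.2, -2.4]
finger_gap: 0.272
gripper_force: 50.1
```

```bash
python3 - <<'E'
from h import *
from plant import state,vision
for i in range(3): t=vision.get_image("top")
s=state();d=vision.get_image("wrist")
R=Ro.from_quat(s["tool_rot"]).as_matrix();print(s["tool_pos"],np.degrees(np.arctan2(R[1,0],R[0,0])),R[:,2],s["dq"].round(3))
np.savez("pics/w2.npz",R_=s["tool_rot"],p=s["tool_pos"],**d)
im=d["pixels"][:,:,::-1].copy();cv2.imwrite("pics/w2.png",im)
c=np.array([ray(d,p,.006+.086+.1-.02,s)[0] for p,a in caps(d["pixels"])]);print(c.round(4))
E
```

```text
[ 0.57971353 -0.20608881  0.10187914] -81.59239867022445 [-5.89555583e-04  2.08854056e-04 -9.99999804e-01] [ 0.    -0.002  0.005  0.001 -0.002  0.001]
[[ 0.5882 -0.2592  0.172 ]
 [ 0.5849 -0.237   0.172 ]
 [ 0.5821 -0.2182  0.172 ]]
```

View pics/w2.png

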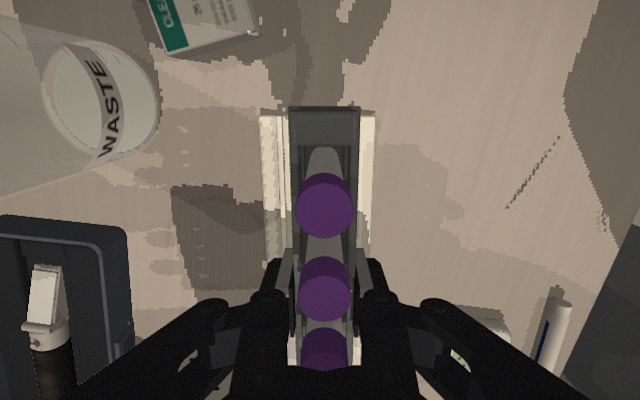

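The plate's open end is visible. Its left edge is near column 260 and its right edge near column 376 at row ~115, with the rack held over it, slightly off-centre.

```bash
python3 - <<'E'
from h import *
z=dict(np.load("pics/w2.npz"));s={"tool_rot":z["R_"],"tool_pos":z["p"]}
g=cv2.GaussianBlur(cv2.cvtColor(z["pixels"],cv2.COLOR_RGB2GRAY),(3,3),0).astype(float)
L=[];Rr=[]
for v in range(120,250,3):
    r=np.diff(g[v]); a=240+np.argmax(r[240:275]); b=362+np.argmin(r[362:392]); 
    L.append((a+.5,v));Rr.append((b+.5,v))
for h in(.006,.012):
    A=ray(z,L,h,s);B=ray(z,Rr,h,s)
    out=[]
    for P in(A,B):
        k=np.polyfit(P[:,1],P[:,0],1)
        for _ in range(3):
            e=P[:,0]-np.polyval(k,P[:,1]);m=abs(e)<.002;k=np.polyfit(P[m,1],P[m,0],1)
        out.append(k);print(h,m.sum(),"yaw",90-np.degrees(np.arctan(k[0])),"x at y=-.23",np.polyval(k,-.23))
    km=(out[0]+out[1])/2;print(" mid x at -.23",np.polyval(km,-.23))
# open end row
for u in(266,272,370):
    c=np.diff(g[95:135,u]);v=95+np.argmax(c)+.5;print(u,v,ray(z,(u,v),.006,s),ray(z,(u,v),.012,s))
# top-camera centre line at y=-.23
o=np.array([.592,-.27145]);dd=.0
print("top cam line x at -.23",.592+(-.23+.27145)*np.cos(np.radians(98.24))/np.sin(np.radians(98.24)))
E
```

```text
0.006 43 yaw 98.12855866809477 x at y=-.23 0.6304348701415653
0.006 44 yaw 98.4224805446605 x at y=-.23 0.547463201723542
 mid x at -.23 0.5889490359325537
0.012 44 yaw 98.18645737306672 x at y=-.23 0.6292408823529527
0.012 44 yaw 98.4224805446606 x at y=-.23 0.5483797987137929
 mid x at -.23 0.5888103405333728
266 115.5 [[ 0.63005391 -0.26357323  0.006     ]] [[ 0.62909215 -0.26407966  0.012     ]]
272 115.5 [[ 0.62587054 -0.26419429  0.006     ]] [[ 0.62501407 -0.26468509  0.012     ]]
370 116.5 [[ 0.55741693 -0.27366502  0.006     ]] [[ 0.55828312 -0.27391748  0.012     ]]
top cam line x at -.23 0.5859974223175459
```

```bash
cat >> h.py <<'E'
O=np.array([.567,-.087]);YAW=98.27
U=np.array([np.cos(np.radians(YAW)),np.sin(np.radians(YAW))]);E_=np.array([U[1],-U[0]])
def lane(x,y,z): return np.r_[O+E_*x+U*y,z]
def inl(p): q=np.array(p[:2])-O;return np.r_[q@E_,q@U,p[2]].round(4)
E
python3 - <<'E'
from h import *
from plant import state
s=state();print(inl(s["tool_pos"]))
rows(s,lane(0,-.122,.031),YAW-180,3)
E
```

```text
[-0.0044 -0.1197  0.102 ]
[0.8, -1.5, 23.7, 0.0, 0.0, 0.0, 0.7, -1.4, 23.7, 0.0, 0.0, 0.0, 0.8, -1.5, 23.6, 0.0, 0.0, 0.0]
ends [ 584.5 -207.7   31. ] yaw -81.59
```

>>> jog_arm:
  plan: [0.8,-4.4,0,0,0,0,1.5,0,20,0,0,0,0,0,30,0,0,0,0,0,15,0,0,0,0,0,6,0,0,0,0,0,2,0,0,0,0,0,0,0,0,0]

```text
t: 5.6
tool_pos: [0.5858, -0.2076, 0.0299]
tool_rot: [0.757, -0.653, 0.001, -0.0]
contact_force: [-0.2, 0.8, -2.6]
finger_gap: 0.271
gripper_force: 50.1
```

>>> jog_arm:
  plan: [0,0,1.5,0,0,0,0,0,1,0,0,0,0,0,0,0,0,0,0,0,0,0,0,0]

```text
t: 6.1
tool_pos: [0.5857, -0.2076, 0.0279]
tool_rot: [0.757, -0.653, 0.001, -0.0]
contact_force: [-2.3, 1.7, 5.8]
finger_gap: 0.271
gripper_force: 51.1
```

>>> jog_arm:
  plan: [-7,1,-0.7,0,0,0.2,-8,0,0,0,0,0,-8,0,0,0,0,0,-8,0,0,0,0,0,-8,0,0,0,0,0,0,0,0,0,0,0,0,0,0,0,0,0]
  newtons: 30

```text
t: 6.98
tool_pos: [0.579, -0.168, 0.0279]
tool_rot: [0.756, -0.654, 0.0, -0.001]
contact_force: [0.1, -0.2, 7.6]
finger_gap: 0.274
gripper_force: 51.4
```

```bash
python3 - <<'E'
from h import *
from plant import state,vision
s=state();print(inl(s["tool_pos"]),s["contact_force"],s["ft_torque"])
d=vision.get_image("top");im=d["pixels"][110:260,290:450,::-1]
cv2.imwrite("pics/t2.png",cv2.resize(im,(640,600),interpolation=cv2.INTER_CUBIC))
for p,a in caps(d["pixels"]): print(p,a,inl(ray(d,p,.092)[0]))
E
```

```text
[ 0.0002 -0.0819  0.0279] [ 0.1182333  -0.15145324  7.55100024] [-0.09491703  0.11943996  0.05915495]
[401.94736842 161.57894737] 19 [-0.0044 -0.1337  0.092 ]
[357.98275862 165.39655172] 58 [-0.0011 -0.0541  0.092 ]
[343.68627451 167.56862745] 51 [-0.0017 -0.028   0.092 ]
[164.34482759 253.55172414] 29 [-0.114   0.3018  0.092 ]
```

>>> jog_arm:
  plan: [0,0,-1,0,0,0,0,0,0,0,0,0,0,0,0,0,0,0,0,0,0,0,0,0]
  gripper: 0.45

```text
t: 7.52
tool_pos: [0.5783, -0.1689, 0.0279]
tool_rot: [0.756, -0.654, -0.0, 0.0]
contact_force: [0.1, -0.0, -0.4]
finger_gap: 0.55
gripper_force: 0.0
```

>>> jog_arm:
  plan: [10,0,0,0,0,0,20,0,0,0,0,0,20,0,0,0,0,0,9,0,0,0,0,0,0,0,0,0,0,0]

```text
t: 8.15
tool_pos: [0.5868, -0.2285, 0.0279]
tool_rot: [0.756, -0.655, -0.0, 0.0]
contact_force: [-0.7, 0.2, 0.4]
finger_gap: 0.55
gripper_force: 0.0
```

>>> jog_arm:
  plan: [0,0,0,0,0,0,0,0,0,0,0,0,0,0,0,0,0,0,0,0,0,0,0,0]
  gripper: 1
  newtons: 30

```text
t: 8.65
tool_pos: [0.5871, -0.227, 0.0283]
tool_rot: [0.756, -0.654, 0.0, -0.0]
contact_force: [-0.3, 0.8, 1.1]
finger_gap: 0.28
gripper_force: 31.0
```

```bash
python3 - <<'E'
from h import *
from plant import state,vision
s=state();print(inl(s["tool_pos"]),s["contact_force"],s["ft_torque"])
d=vision.get_image("top")
for p,a in caps(d["pixels"]): print(p,a,inl(ray(d,p,.092)[0]))
E
```

```text
[-0.0002 -0.1415  0.0283] [-0.31156329  0.82112688  1.06034467] [ 0.31915155 -0.08055866  0.05020187]
[386.33898305 162.11864407] 59 [-0.0017 -0.1056  0.092 ]
[372.13333333 163.48333333] 60 [-0.0009 -0.0798  0.092 ]
[359.23076923 165.46153846] 39 [-0.0015 -0.0563  0.092 ]
[164.34615385 253.42307692] 26 [-0.1138  0.3018  0.092 ]
```

>>> jog_arm:
  plan: [-5,0,0,0,0,0,-9,0,0,0,0,0,-9,0,0,0,0,0,-9,0,0,0,0,0,-5,0,0,0,0,0]

```text
t: 9.32
tool_pos: [0.5816, -0.19, 0.0283]
tool_rot: [0.756, -0.654, -0.0, -0.0]
contact_force: [0.1, -1.5, -0.1]
finger_gap: 0.275
gripper_force: 31.1
```

>>> jog_arm:
  plan: [-5,0,0,0,0,0,-8,0,0,0,0,0,-8,0,0,0,0,0,-8,0,0,0,0,0,-7,0,0,0,0,0,-4,0,0,0,0,0,0,0,0,0,0,0]

```text
t: 10.2
tool_pos: [0.5759, -0.1504, 0.0282]
tool_rot: [0.756, -0.654, -0.0, -0.0]
contact_force: [0.2, 1.5, 3.8]
finger_gap: 0.278
gripper_force: 31.3
```

```bash
python3 - <<'E'
from h import *
from plant import state,vision
s=state();print(inl(s["tool_pos"]),s["contact_force"],s["ft_torque"])
d=vision.get_image("top")
for p,a in caps(d["pixels"]): print(p,a,inl(ray(d,p,.092)[0]))
d=vision.get_image("scene");cv2.imwrite("pics/s3.png",cv2.resize(d["pixels"][120:300,180:450,::-1],(795,530)))
E
```

```text
[-0.0003 -0.064   0.0282] [0.21710294 1.52783018 3.76332684] [ 0.6664033   0.24848545 -0.00559109]
[344.02040816 167.65306122] 49 [-0.002  -0.0286  0.092 ]
[315.23214286 171.10714286] 56 [-0.0016  0.0236  0.092 ]
[301.27272727 173.01818182] 55 [-0.0018  0.0488  0.092 ]
[164.10714286 253.28571429] 28 [-0.1135  0.3022  0.092 ]
```

View pics/s3.png

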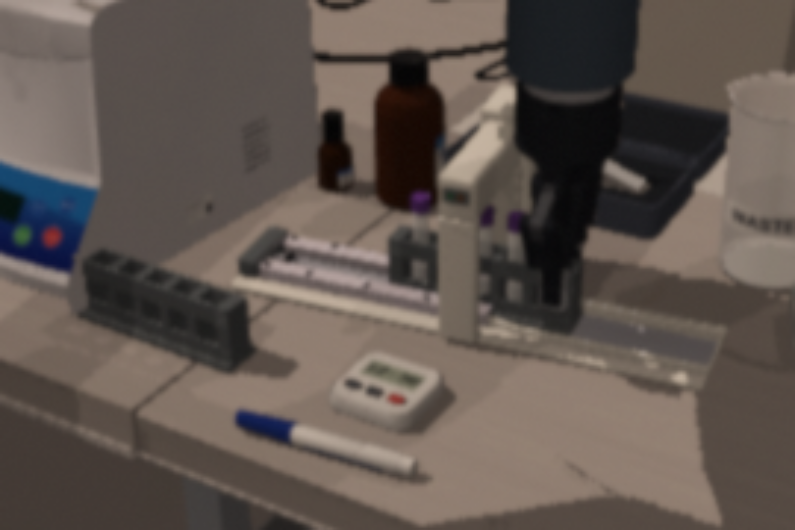

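The view shows the rack upright under the bridge, with its front tube emerged at (420,215). The gripper holds the rear at about (555,270), and the timer, marker and empty rack are untouched.

>>> jog_arm:
  plan: [0,0,0,0,0,0,0,0,0,0,0,0,0,0,0,0,0,0,1,0,-30,0,0,0,0,0,-50,0,0,0,0,0,-55,0,0,0,0,0,-55,0,0,0,0,0,0,0,0,0]
  gripper: 0.45

```text
t: 11.3
tool_pos: [0.5785, -0.153, 0.2238]
tool_rot: [0.756, -0.654, 0.005, -0.003]
contact_force: [-0.6, 0.3, 0.0]
finger_gap: 0.551
gripper_force: 0.0
```

```bash
python3 - <<'E'
from h import *
from plant import state
s=state();print(inl(s["tool_pos"]))
rows(s,lane(0,.055,.22),YAW-180,5,12)
E
```

```text
[ 0.0019 -0.067   0.2238]
[-24.4, 0.4, 0.7, -0.1, 2.4, -0.0, -24.4, 0.4, -0.4, -0.1, 2.4, -0.0, -24.4, 0.4, -1.3, -0.1, 2.4, -0.0, -24.2, 0.4, -2.4, -0.1, 2.4, -0.0, -24.2, 0.4, -3.4, -0.1, 2.4, -0.0]
ends [559.1 -32.6 220. ] yaw -81.82
```

>>> jog_arm:
  plan: [-24.4,0.2,0.7,0,2.4,0,-24.4,0.2,-0.4,0,2.4,0,-24.4,0.2,-1.3,0,2.4,0,-24.2,0.2,-2.4,0,2.4,0,-24.2,0.2,-3.4,0,2.4,0,0,0,0,0,0,0,0,0,0,0,0,0]

```text
t: 12.18
tool_pos: [0.5574, -0.0318, 0.2143]
tool_rot: [0.752, -0.651, 0.079, 0.069]
contact_force: [-0.8, -0.5, -0.1]
finger_gap: 0.553
gripper_force: 0.0
```

```bash
python3 - <<'E'
from h import *
from plant import state,vision
s=state();print(inl(s["tool_pos"]),Ro.from_quat(s["tool_rot"]).as_matrix()[:,2])
d=vision.get_image("top");cv2.imwrite("pics/t4.png",d["pixels"][:,:,::-1])
for p,a in caps(d["pixels"]): print(p,a,inl(ray(d,p,.092)[0]))
rows(s,lane(0,.056,.030),YAW-180,5,12)
E
```

```text
[-0.0015  0.056   0.2143] [ 0.02900105 -0.20559232 -0.97820792]
[343.85454545 167.41818182] 55 [-0.0015 -0.0283  0.092 ]
[358.32142857 165.64285714] 56 [-0.0016 -0.0546  0.092 ]
[315.6 171.4] 50 [-0.0022  0.023   0.092 ]
[301.5        173.35416667] 48 [-0.0025  0.0485  0.092 ]
[164.34615385 253.42307692] 26 [-0.1138  0.3018  0.092 ]
[-7.6, -0.3, 36.1, 0.0, 0.0, 0.0, -7.7, -0.4, 36.0, 0.0, 0.0, 0.0, -7.6, -0.3, 36.1, 0.0, 0.0, 0.0, -7.7, -0.3, 36.0, 0.0, 0.0, 0.0, -7.6, -0.4, 36.1, 0.0, 0.0, 0.0]
ends [559.  -31.6  30. ] yaw -81.72
```

>>> jog_arm:
  plan: [-7.6,-0.8,36,0,0,0,-7.7,-0.4,36,0,0,0,-7.6,0,36,0,0,0,-5.5,0,26,0,0,0,-5.5,0,26,0,0,0,-4.3,0,20.3,0,0,0,0,0,0,0,0,0]

```text
t: 13.1
tool_pos: [0.5576, -0.0329, 0.0291]
tool_rot: [0.752, -0.651, 0.078, 0.07]
contact_force: [-0.6, 0.5, -0.1]
finger_gap: 0.555
gripper_force: 0.0
```

>>> jog_arm:
  plan: [0,0,0,0,0,0,0,0,0,0,0,0,0,0,0,0,0,0,0,0,0,0,0,0,0,0,0,0,0,0]
  gripper: 1
  newtons: 40

```text
t: 13.72
tool_pos: [0.5596, -0.0317, 0.0317]
tool_rot: [0.752, -0.651, 0.08, 0.068]
contact_force: [-1.3, -2.4, 6.0]
finger_gap: 0.277
gripper_force: 40.1
```

```bash
python3 - <<'E'
from h import *
from plant import state,vision
s=state();print(inl(s["tool_pos"]),s["contact_force"]);d=vision.get_image("top")
for p,a in caps(d["pixels"]): print(p,a,inl(ray(d,p,.092)[0]))
R=Ro.from_quat(s["tool_rot"]).as_matrix();print("50mm along lane in tool",R.T@np.r_[U*50,0])
E
```

```text
[0.0007 0.0558 0.0317] [-1.25390691 -2.43479681  5.9786266 ]
[343.90909091 167.2       ] 55 [-0.0011 -0.0285  0.092 ]
[358.29090909 165.47272727] 55 [-0.0013 -0.0546  0.092 ]
[315.54716981 170.64150943] 53 [-0.0008  0.0229  0.092 ]
[301.34693878 172.73469388] 49 [-0.0013  0.0486  0.092 ]
50mm along lane in tool [-4.89015220e+01 -8.56801836e-03 -1.04231027e+01]
```

>>> jog_arm:
  plan: [-4.2,0.5,-2.4,0,0,0,-7.8,0,-1.7,0,0,0,-7.8,0,-1.7,0,0,0,-7.8,0,-1.6,0,0,0,-7.8,0,-1.7,0,0,0,-4.9,0,-1,0,0,0]

```text
t: 14.52
tool_pos: [0.5522, 0.01, 0.0319]
tool_rot: [0.752, -0.651, 0.079, 0.068]
contact_force: [0.7, -1.7, -0.8]
finger_gap: 0.272
gripper_force: 39.3
```

>>> jog_arm:
  plan: [-4.9,0,-1,0,0,0,-7.8,0,-1.7,0,0,0,-7.8,0,-1.7,0,0,0,-7.8,0,-1.6,0,0,0,-5.9,0,-1.2,0,0,0,-2.9,0,-0.6,0,0,0,0,0,0,0,0,0]

```text
t: 15.4
tool_pos: [0.5469, 0.0474, 0.0318]
tool_rot: [0.752, -0.651, 0.079, 0.068]
contact_force: [-0.3, 1.2, -0.2]
finger_gap: 0.274
gripper_force: 39.4
```

```bash
python3 - <<'E'
from h import *
from plant import state,vision
s=state();print(inl(s["tool_pos"]),s["contact_force"]);d=vision.get_image("top")
for p,a in caps(d["pixels"]): print(p,a,inl(ray(d,p,.092)[0]))
E
```

```text
[-0.0006  0.1359  0.0318] [-0.29922444  1.22757682 -0.15144156]
[300.0877193  173.36842105] 57 [-0.0022  0.051   0.092 ]
[314.32142857 171.60714286] 56 [-0.0023  0.0253  0.092 ]
[271.19230769 177.09615385] 52 [-0.0023  0.1031  0.092 ]
[285.41509434 175.32075472] 53 [-0.0023  0.0775  0.092 ]
[256.44827586 178.56896552] 58 [-0.0015  0.1295  0.092 ]
[164.34615385 253.42307692] 26 [-0.1138  0.3018  0.092 ]
```

>>> jog_arm:
  plan: [-2.9,0,-0.6,0,0,0,-2.9,0,-0.6,0,0,0,-2.9,0,-0.6,0,0,0,-2,0,-0.4,0,0,0,-1,0,-0.2,0,0,0,0,0,0,0,0,0]

```text
t: 16.2
tool_pos: [0.5451, 0.0589, 0.0318]
tool_rot: [0.752, -0.651, 0.079, 0.068]
contact_force: [0.5, -0.2, -1.7]
finger_gap: 0.268
gripper_force: 39.4
```

>>> jog_arm:
  plan: [-1,0,-0.2,0,0,0,-1,0,-0.2,0,0,0,-1,0,-0.2,0,0,0,0,0,0,0,0,0]

```text
t: 16.7
tool_pos: [0.5447, 0.0618, 0.0318]
tool_rot: [0.752, -0.651, 0.079, 0.068]
contact_force: [0.3, -0.5, -0.3]
finger_gap: 0.27
gripper_force: 39.3
```

>>> jog_arm:
  plan: [-1,0,-0.2,0,0,0,-1,0,-0.2,0,0,0,0,0,0,0,0,0]

```text
t: 17.08
tool_pos: [0.5445, 0.0635, 0.0318]
tool_rot: [0.752, -0.651, 0.079, 0.069]
contact_force: [1.2, -4.4, -1.0]
finger_gap: 0.274
gripper_force: 39.3
```

>>> jog_arm:
  plan: [-1,0,-0.2,0,0,0,0,0,0,0,0,0,0,0,0,0,0,0]

```text
t: 17.45
tool_pos: [0.5443, 0.0645, 0.0318]
tool_rot: [0.752, -0.651, 0.079, 0.069]
contact_force: [1.6, -4.2, -1.3]
finger_gap: 0.273
gripper_force: 39.3
```

>>> jog_arm:
  plan: [-1,0,-0.2,0,0,0,0,0,0,0,0,0,0,0,0,0,0,0]

```text
t: 17.82
tool_pos: [0.5442, 0.0653, 0.0317]
tool_rot: [0.752, -0.651, 0.079, 0.069]
contact_force: [3.1, -5.0, -1.7]
finger_gap: 0.276
gripper_force: 39.5
```

>>> jog_arm:
  plan: [-1,0,-0.2,0,0,0,0,0,0,0,0,0,0,0,0,0,0,0]

```text
t: 18.2
tool_pos: [0.544, 0.0661, 0.0318]
tool_rot: [0.752, -0.651, 0.079, 0.069]
contact_force: [1.9, -6.5, -2.0]
finger_gap: 0.271
gripper_force: 39.4
```

>>> jog_arm:
  plan: [-1,0,-0.2,0,0,0,0,0,0,0,0,0,0,0,0,0,0,0]

```text
t: 18.58
tool_pos: [0.5439, 0.0669, 0.0318]
tool_rot: [0.752, -0.651, 0.079, 0.069]
contact_force: [3.0, -6.7, -0.9]
finger_gap: 0.275
gripper_force: 39.4
```

```bash
python3 - <<'E'
from h import *
from plant import state,vision
s=state();print(inl(s["tool_pos"]),s["contact_force"][:2]@U);d=vision.get_image("top")
c=[]
for p,a in caps(d["pixels"])[:5]: c.append(inl(ray(d,p,.092)[0])); print(p,a,c[-1])
print(np.mean(c,0))
E
```

```text
[-0.0007  0.1556  0.0318] -7.045019780579684
[303.28813559 172.81355932] 59 [-0.0019  0.0452  0.092 ]
[288.94339623 174.67924528] 53 [-0.002   0.0711  0.092 ]
[274.56363636 176.67272727] 55 [-0.0023  0.097   0.092 ]
[260.15789474 178.49122807] 57 [-0.0023  0.1229  0.092 ]
[245.62295082 180.1147541 ] 61 [-0.0018  0.149   0.092 ]
[-0.00206  0.09704  0.092  ]
```

>>> jog_arm:
  plan: [-1,0,-0.2,0,0,0,0,0,0,0,0,0,0,0,0,0,0,0]

```text
t: 19.0
tool_pos: [0.5438, 0.0676, 0.0318]
tool_rot: [0.752, -0.651, 0.08, 0.069]
contact_force: [3.5, -8.0, -1.1]
finger_gap: 0.276
gripper_force: 39.3
```

>>> jog_arm:
  plan: [-1,0,-0.2,0,0,0,0,0,0,0,0,0,0,0,0,0,0,0]

```text
t: 19.38
tool_pos: [0.5437, 0.0684, 0.0318]
tool_rot: [0.752, -0.651, 0.08, 0.069]
contact_force: [3.8, -9.6, -1.4]
finger_gap: 0.27
gripper_force: 39.3
```

>>> jog_arm:
  plan: [-1,0,-0.2,0,0,0,0,0,0,0,0,0,0,0,0,0,0,0]

```text
t: 19.75
tool_pos: [0.5436, 0.0692, 0.0318]
tool_rot: [0.752, -0.651, 0.08, 0.07]
contact_force: [3.9, -9.9, -1.9]
finger_gap: 0.275
gripper_force: 39.4
```

>>> jog_arm:
  plan: [-1,0,-0.2,0,0,0,0,0,0,0,0,0,0,0,0,0,0,0]

```text
t: 20.12
tool_pos: [0.5434, 0.0699, 0.0318]
tool_rot: [0.752, -0.651, 0.08, 0.07]
contact_force: [5.3, -11.2, -2.3]
finger_gap: 0.272
gripper_force: 39.4
```

```bash
cat > c.py <<'E'
from h import *
from plant import state,vision
s=state();print(inl(s["tool_pos"]),s["contact_force"][:2]@U);c=[]
for i in range(3):
    d=vision.get_image("top");q=[inl(ray(d,p,.092)[0]) for p,a in caps(d["pixels"])];q=[v for v in q if abs(v[0])<.02];c.append([len(q),*np.mean(q,0)])
print(np.round(c,4))
E
python3 c.py
```

```text
[-0.0008  0.1587  0.0318] -11.815892221636807
[[ 5.000e+00 -1.900e-03  1.003e-01  9.200e-02]
 [ 5.000e+00 -1.900e-03  1.004e-01  9.200e-02]
 [ 5.000e+00 -2.000e-03  1.003e-01  9.200e-02]]
```

>>> jog_arm:
  plan: [1,0,0.2,0,0,0,1,0,0.2,0,0,0,1,0,0.2,0,0,0,0,0,0,0,0,0,0,0,0,0,0,0]

```text
t: 20.9
tool_pos: [0.5438, 0.0675, 0.0318]
tool_rot: [0.752, -0.651, 0.08, 0.069]
contact_force: [3.2, -8.6, -2.2]
finger_gap: 0.275
gripper_force: 39.6
```

```bash
python3 c.py
```

```text
[-0.0007  0.1562  0.0318] -8.936874990911258
[[ 5.00e+00 -2.00e-03  9.78e-02  9.20e-02]
 [ 5.00e+00 -2.10e-03  9.77e-02  9.20e-02]
 [ 5.00e+00 -2.10e-03  9.78e-02  9.20e-02]]
```

>>> jog_arm:
  plan: [1,0,0.2,0,0,0,1,0,0.2,0,0,0,0,0,0,0,0,0,0,0,0,0,0,0]

```text
t: 21.55
tool_pos: [0.5441, 0.066, 0.0317]
tool_rot: [0.752, -0.651, 0.079, 0.069]
contact_force: [1.9, -6.7, -1.4]
finger_gap: 0.271
gripper_force: 39.7
```

```bash
python3 c.py
```

```text
[-0.0007  0.1547  0.0317] -6.921265351826921
[[ 5.00e+00 -2.10e-03  9.60e-02  9.20e-02]
 [ 5.00e+00 -2.00e-03  9.61e-02  9.20e-02]
 [ 5.00e+00 -2.20e-03  9.61e-02  9.20e-02]]
```

>>> jog_arm:
  plan: [1,0,0.2,0,0,0,1,0,0.2,0,0,0,0,0,0,0,0,0,0,0,0,0,0,0]

```text
t: 22.2
tool_pos: [0.5443, 0.065, 0.0317]
tool_rot: [0.752, -0.651, 0.079, 0.068]
contact_force: [0.0, -1.4, -0.3]
finger_gap: 0.275
gripper_force: 40.0
```

```bash
python3 c.py
```

```text
[-0.0006  0.1537  0.0317] -1.3426629493248994
[[ 5.00e+00 -2.10e-03  9.51e-02  9.20e-02]
 [ 5.00e+00 -2.10e-03  9.50e-02  9.20e-02]
 [ 5.00e+00 -2.20e-03  9.50e-02  9.20e-02]]
```

>>> jog_arm:
  plan: [0,0,0,0,0,0,0,0,0,0,0,0,0,0,0,0,0,0,0,0,0,0,0,0]
  gripper: 0.45

```text
t: 22.85
tool_pos: [0.5444, 0.0649, 0.0318]
tool_rot: [0.752, -0.651, 0.079, 0.068]
contact_force: [0.1, -0.1, 1.1]
finger_gap: 0.548
gripper_force: 0.0
```

```bash
python3 c.py
```

```text
[-0.0005  0.1536  0.0318] -0.09708828969675704
[[ 5.00e+00 -2.30e-03  9.49e-02  9.20e-02]
 [ 5.00e+00 -2.40e-03  9.49e-02  9.20e-02]
 [ 5.00e+00 -2.30e-03  9.48e-02  9.20e-02]]
```

>>> jog_arm:
  plan: [0,0,-15,0,0,0,0,0,-35,0,0,0,0,0,-45,0,0,0,0,0,-45,0,0,0,0,0,-20,0,0,0,0,0,0,0,0,0,0,0,0,0,0,0]

```text
t: 23.88
tool_pos: [0.539, 0.0976, 0.1877]
tool_rot: [0.752, -0.651, 0.079, 0.069]
contact_force: [0.7, -0.3, -0.6]
finger_gap: 0.551
gripper_force: 0.0
```

```bash
python3 c.py; python3 - <<'E'
from h import *
from plant import vision
d=vision.get_image("scene");cv2.imwrite("pics/s5.png",cv2.resize(d["pixels"][120:300,180:450,::-1],(795,530)))
E
```

```text
[-0.0012  0.1867  0.1877] -0.42888986231766596
[[ 5.00e+00 -2.80e-03  9.49e-02  9.20e-02]
 [ 5.00e+00 -2.70e-03  9.48e-02  9.20e-02]
 [ 5.00e+00 -2.80e-03  9.48e-02  9.20e-02]]
```

View pics/s5.png

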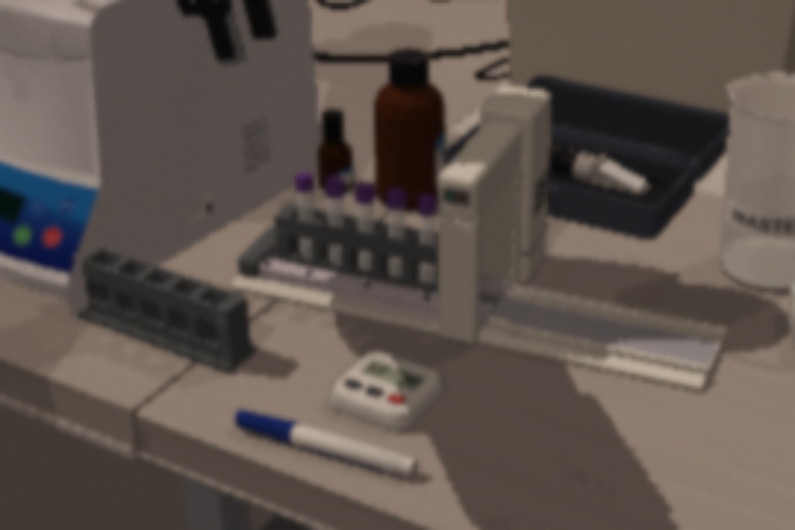

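The rack stands upright and home past the bridge, with its caps at (305,180)–(428,205). It hasn't moved since release. The timer, marker and empty rack are where they were.

```bash
python3 -c "
from plant import finish_job
print(finish_job())"
```

```text
the job is handed in; nothing more can be done
None
```

The full rack is home against the buffer, and the catch appears to be holding it: it stayed at about 95 mm past the bridge after release. The empty rack, timer and marker were not touched, and the job was handed in at about 24 s.

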